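# Set the stop and hold a batten for the mitre saw

## Task

Set the mitre saw up for a cut to length: slide the stop along the fence until the face that the wood will meet is on the pencil line on the masking tape, and only then bring the long batten up, its end touching the stop and its long side flat along the fence. Finish holding it there for the cut, and do not let go: one firm diagonal push with the fingers, down and towards the fence together, so that the batten is pressed against both bed and fence, with the fingers on the stop's side of the blade and a hand's width (100 mm) clear of the blade's line. The stop must still be on the line, and the short offcut and the tape measure on the wing stay where they lie.

Things in the scene. Friction and masses are not known exactly. Their poses are not given: they have to be found in the camera images.
- station: Compact mitre saw with an extension wing on its left, one unit fixed to the bench, possibly turned a little. Origin: at bench height, below where the blade's plane meets the fence's face; x away from the robot, y left along the fence, z up. Bed and fence are in their own entries. Below the bed a mitre arm with a knob sticks out to 280 mm in front of the fence (y -35 to 35 mm).
- bed: What the wood lies on: metal saw table (y -210 to 210 mm, reaching 150 mm in front of the fence) and level with it the white wing top (y 215 to 560 mm, 200 mm in front). Origin and axes of station; the upper face is at z = 85 mm. Slick: friction with wood about 0.3.
- blade (a point): Centre of the saw blade (210 mm across, in the plane y = 0 of the station), head raised: 315 mm above the bench, over the fence; axes of the station. The head is fixed: 56 mm thick guard up to 440 mm above the bench and 122 mm round this point, motor on the right (to y = -160 mm), handle reaching 220 mm in front of the fence. It leaves 120 mm free above the bed.
- fence: Upright metal fence behind the bed, its faces in one plane: x = 0 in its frame (origin and axes of station), facing the robot; 50 mm high above the bed at the saw, 60 mm high and 30 mm thick, slotted along its top, at the wing.
- stop_face (a point): Point in the stop's working face, the flat side (facing the saw, -y) of the metal block that hangs from the stop carriage in front of the fence: 38 mm deep from the fence, 20 mm along it, from 4 mm above the bed upward. The point is 20 mm in front of the fence, 17 mm above the bed; axes of the station.
- stop_knob (a point): Centre of the black round grip knob on top of the stop carriage: upright, 34 mm across, 24 mm high, the point at mid height, 100 mm above the bed. Below it the carriage's saddle, 50 mm along the fence and 44 mm across, has its top 23 mm below this point. The plane of the stop face is 25 mm from the knob's axis, on the saw's side.
- stop (a joint): Travel of the stop carriage along the fence, in m: 0 at the outer (left) end, growing towards the saw, up to 0.23. The stop face is at y = 510 mm minus this in the station's frame. A friction brake holds the carriage: it takes about 8 N to slide and stays where it is left.
- mark_line (a point): The dark 2 mm pencil line across the middle of a 26 mm wide cream masking tape folded over the front top edge of the wing's fence. The point is on the line on that edge, 60 mm above the bed; axes of the station: the stop face is on the line when their y agree. At the start the stop is always 40 to 180 mm further from the saw than the line.
- batten: The long plain wooden batten to be cut, 44 mm wide, 420 mm long, 34 mm high, 0.22 to 0.4 kg, lying loose on the bed in front of the fence, a little askew, its length along its y. Origin: centre of its underside.
- batten_end (a point): Centre of the batten's left end face (its +y end, away from the saw), the end that goes against the stop.
- offcut: Bystander: short offcut of the same wood, 44 x 62 x 34 mm high, on the wing near its front edge. Origin: centre of the underside.
- tape_measure: Bystander: black tape measure, 68 x 72 x 40 mm high, on the wing near its front edge. Origin: centre of the underside.

How it is judged:
By the outcome, as a careful person would: the job done as asked, in the order asked, and still so for the second after the job is handed in, while the arm keeps its last pose, push and grip.
It also fails if it takes over 61 s, if anything falls off the work surface, if the arm or the gripper's body presses on something with over 40 N, if the wrist force passes 120 N, or if a joint passes its speed limit or range.

## Robot

A 7-joint arm with a two-finger parallel gripper is mounted at the origin on the work surface. World frame = base frame: x ahead of the robot, y to its left, z up, the work surface at z = 0. Lengths are in m, angles in degrees, forces in N, time in s.
With the tool pointing down it reaches from about 0.4 to 0.875 m from the base axis. Payload 6.5 kg.
Tool frame: the origin (TCP) lies midway between the tips of the shut fingers; the grasp point (between the pads) lies 19 mm behind it; z points along the fingers, y is the direction in which the jaws open and shut (so a half turn about z gives the same grasp; the last joint's range is limited). The gripper opens to 88 mm and grips with 3 to 60 N. Pads are 18 mm wide; open, the fingers measure 123 mm over their backs; the gripper's body (75 mm by 187 mm) begins 45 mm behind the grasp point.
Start: joints at [71.494, 30.733, -0.252, 88.115, 0.149, 61.152, -4.079], TCP at [0.165, -0.629, 0.239] pointing down, gripper open.
Joint ranges: [-154.64, 154.64], [-21.42, 123.67], [-72.66, 72.17], [13.99, 137.28], [-74.86, 254.86], [10.95, 109.41], [-158.01, 158.01]. Speed limits (degrees/s): [136.94, 136.94, 180, 180, 180, 180, 180].

## Interface

Orientations are given as a 3x3 rotation matrix whose columns are the frame's x, y, z axes.
In Python, from rig import * gives the robot as it stands.
- The arm moves only by the tool arm_command, never from a script. Its argument "moves" is text: rows parted by semicolons, each of 5 numbers parted by spaces: the opening, from 0 (shut) to 1 (fully open), then the shift along the tool's x, y, z in mm, then the turn about the tool's z in rad. In form: gripper dx dy dz turn; .... A call has 1 to 8 rows; each row shifts and turns the commanded pose from where the row before left it, along the tool's axes as they then stand; what a row does not reach is not made up. A row lasts 1/12 s, in which the tool goes at most 41.7 mm and 7.16 degrees, less where a joint would pass 70% of its speed; a pose out of reach is approached as far as the arm can. A call is refused whole if a number of a shift passes 41.7 or a number of a turn 0.125, either way. A call with a gripper value outside its range is refused whole. The fingers move at their own pace and stop on an object; the grip force is fixed at half the most. Time passes only in rows, so rows that do not move let the fingers close. It gives the time, the measured TCP pose, the force and the opening at its end, in the units of the state.
- get_obs(): the state, without advancing time (a new reading comes with each control period).
- camera(name): name is "scene" or "top"; returns (picture, depth): 384x512x3 uint8, red, green, blue; 384x512 float32, m along the optical axis (not along the pixel's ray), 0 where there is no reading.
- camera_info(name): a dict with "fx", "fy", "cx", "cy" (pixels), "dist" ([k1, k2, p1, p2, k3] as OpenCV has them; the pictures are not rectified), "R" (3x3) and "t" (3): a world point X has camera coordinates R X + t. Camera axes: x right, y down, z forward; pixel columns grow to the right and rows downward; lengths in m; the calibration is good to about 2 mm. A picture is of the moment at which its call begins. camera_info takes no time and is no camera call.
- hand_in(): hands the job in, once; it reports no verdict.
The state is a dict: "time": time; "joint_pos": joint angles; "qvel": joint speeds; "effort": joint torques, N m; "tcp_pos": TCP position; "tool_rot": TCP orientation; "force": force on the tool from outside, world axes, zero at the start; "torque": the same for the moment, N m; "gripper_width": finger opening in m.
Only numpy, scipy, OpenCV 4.12 (cv2) and the standard library are available. Lean on these libraries where they do the work, as an engineer would, in place of code of your own. Each camera call takes 0.05 s, during which the arm holds its last target. There are 200 camera calls.

## Working session

There is one attempt and no reset: what is moved stays moved. The work goes in short steps, Python scripts to look and compute and a tool call to move; the robot and the scene stay as the last step left them, time stands still between calls to the robot, and variables do not carry over. Pictures are saved under pics/ and viewed, about 8 in all and at most 12, crops included, and the job is handed in when it is done.

Besides the shell and the picture viewer there is one more tool, called in YAML: its name, and indented under it one key for each argument. arm_command: Moves the arm, as the interface text tells. Its arguments: {"type":"object","properties":{"moves":{"type":"string"}},"required":["moves"]}

```bash
mkdir -p pics
cat > h.py <<'E'
from rig import *
import numpy as np, cv2
def snap(n):
    p,d=camera(n); np.savez('%s.npz'%n,p=p,d=d); return p,d
def load(n):
    z=np.load('%s.npz'%n); return z['p'],z['d']
def K(n):
    i=camera_info(n); return i,np.array([[i['fx'],0,i['cx']],[0,i['fy'],i['cy']],[0,0,1.]])
def ray(n,u,v):
    i,k=K(n); q=cv2.undistortPoints(np.array([[[u,v]]],float),k,np.array(i['dist'],float))[0,0]
    R=np.array(i['R']);t=np.array(i['t']); return -R.T@t, R.T@np.array([q[0],q[1],1.])
def at_z(n,u,v,z):
    c,d=ray(n,u,v); return c+d*(z-c[2])/d[2]
def at_d(n,u,v,D):
    c,d=ray(n,u,v); return c+d*D
def proj(n,X):
    i,k=K(n); R=np.array(i['R']);t=np.array(i['t'])
    return cv2.projectPoints(np.atleast_2d(np.array(X,float)),cv2.Rodrigues(R)[0],t,k,np.array(i['dist'],float))[0][:,0]
def save(n,im,s=1):
    cv2.imwrite('pics/'+n,cv2.resize(im[:,:,::-1],None,fx=s,fy=s,interpolation=cv2.INTER_CUBIC))
E
python3 - <<'E'
from h import *
o=get_obs();print(o)
for n in('scene','top'):
    p,d=snap(n);save(n+'0.png',p,1.5);i=camera_info(n);print(n,i)
E
```

```text
{'time': 0.0, 'joint_pos': array([71.49316048, 30.77595751, -0.25392268, 88.16864306,  0.15069169,
       61.15016371, -4.0786928 ]), 'qvel': array([ 0.12225667,  0.09006867, -0.08994126,  0.04817577,  0.04759843,
        0.06124609, -0.06895197]), 'effort': array([ 2.16284633e-05, -5.70986903e+01,  9.91173685e-01, -2.51616061e+01,
       -5.60934527e-02,  1.79394556e-02,  1.62806314e-04]), 'tcp_pos': array([ 0.1649187 , -0.62812435,  0.23787053]), 'tool_rot': array([[ 9.67182452e-01,  2.54082246e-01, -5.63181987e-04],
       [ 2.54082825e-01, -9.67181223e-01,  1.54937638e-03],
       [-1.51030013e-04, -1.64162451e-03, -9.99998641e-01]]), 'force': array([0.26752191, 0.58132128, 0.23364921]), 'torque': array([ 0.01975924,  0.00418425, -0.04402359]), 'gripper_width': 0.08808234760372187}
scene {'fx': 358.3996087348735, 'fy': 358.3996087348735, 'cx': 261.32729638960416, 'cy': 194.27904017319943, 'dist': array([-0.10877621,  0.        ,  0.        ,  0.        ,  0.        ]), 'R': array([[ 0.95867994, -0.28399914, -0.01665113],
       [-0.236344  , -0.76250134, -0.60227338],
       [ 0.15834862,  0.5813228 , -0.79811623]]), 't': array([-0.53873219,  0.22937187,  0.89730939])}
top {'fx': 408.99499596141175, 'fy': 408.99499596141175, 'cx': 254.5325221587922, 'cy': 186.1537623387795, 'dist': array([-0.02813925,  0.        ,  0.        ,  0.        ,  0.        ]), 'R': array([[ 0.01904891, -0.99959668,  0.02106237],
       [-0.98648558, -0.02221959, -0.16233452],
       [ 0.16273705, -0.01768543, -0.98651096]]), 't': array([-0.05682807,  0.54042796,  0.94886767])}
```

View pics/scene0.png

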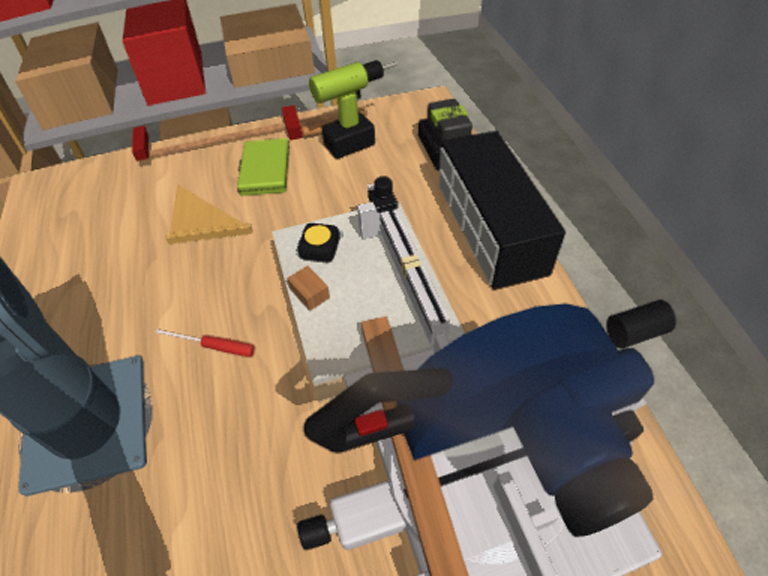

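View pics/top0.png

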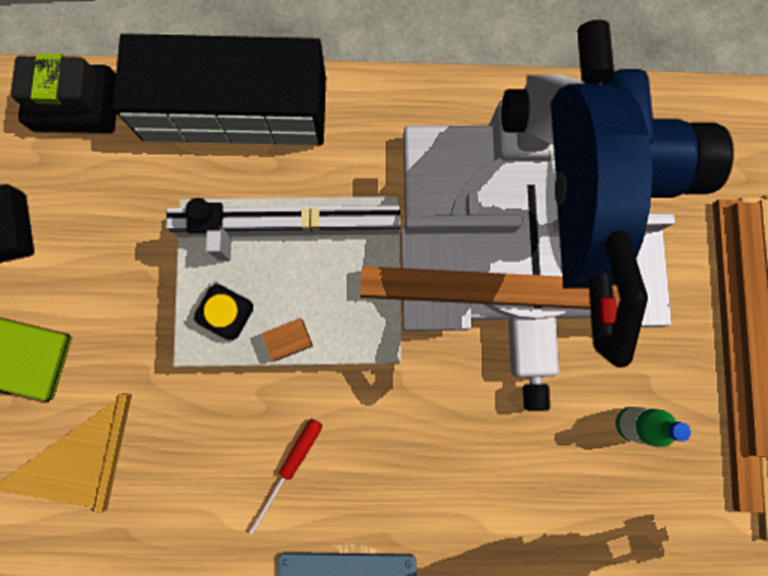

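The scene view shows the stop knob at about (382,188) and the tape at (411,262). In the top view the knob is at (200,212), the tape at (310,218), and the batten runs from (362,282) to under the handle. All are at 1.5x scale. Next, enlarged crops.

Run:
```python
from h import *
p,_=load('top'); save('topc.png',p[120:250,105:305],4)
p,_=load('scene'); save('scenec.png',p[105:255,175:325],4)
```

```text
(no output)
```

View pics/topc.png

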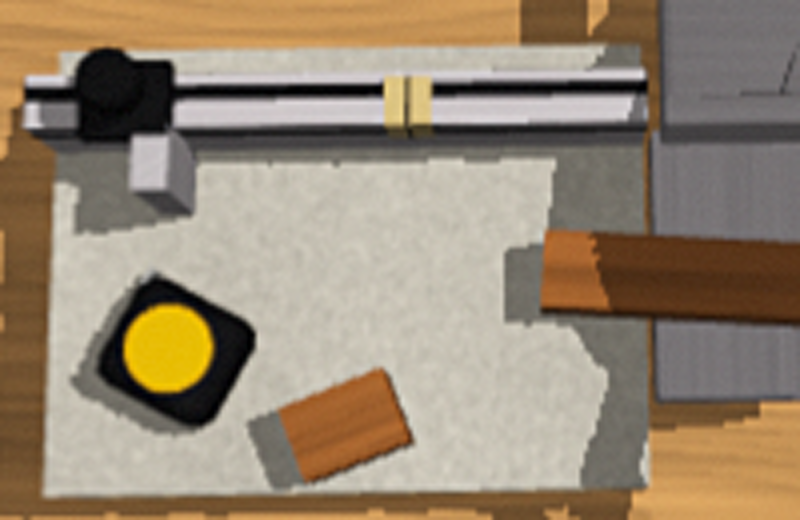

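View pics/scenec.png

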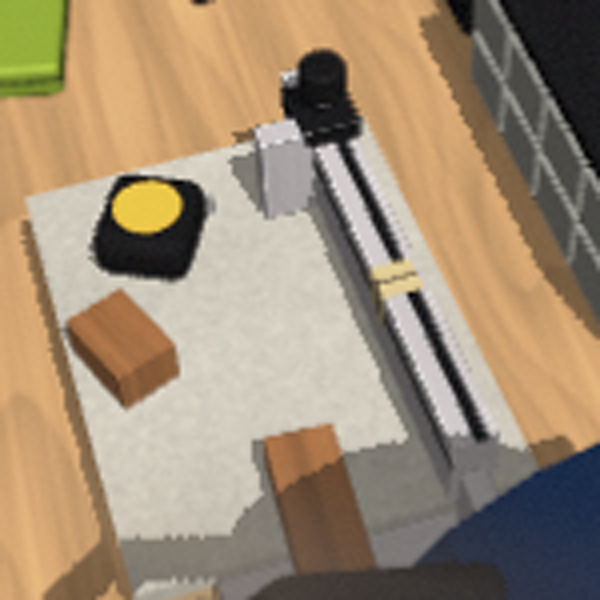

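Top crop pixels: pencil line at (408,~130), fence front edge from (27,128) to (647,124), knob top around (107,77), stop block top from (132,137) to (168,190) with its face edge at (167,137)–(195,212), and wing corners at (43,496) and (649,487). The scene crop has the line at (375–420,282) and the knob top at (322,68).

Run:
```python
from h import *
T=lambda x,y,z:at_z('top',105+(x+.5)/4-.5,120+(y+.5)/4-.5,z)
S=lambda x,y,z:at_z('scene',175+(x+.5)/4-.5,105+(y+.5)/4-.5,z)
f=lambda n,v:print(n,np.round(np.array(v)*1000,1))
f('wing FL',T(43,496,.085));f('wing FR',T(649,487,.085))
f('edge L',T(27,128,.145));f('edge R',T(647,124,.145))
f('mark T',T(408,130,.145));f('mark S',S(377,285,.145));f('wing FL S',S(27,198,.085))
f('knobtop T',T(105,74,.197));f('knobtop S',S(322,66,.197))
f('batten TL back',T(543,230,.119));f('TL front',T(541,309,.119))
f('S back',S(333,425,.119));f('S front',S(265,437,.119))
# batten far (top full)
for n,u,v in(('bk',600,275),('fr',590,305),('bk2',450,269),('fr2',450,300)):
    f(n,at_z('top',u/1.5,v/1.5,.119))
# fence top by depth
p,d=load('top')
q=[]
for x in range(190,380,10):
    for y in (112,118):
        u=round(105+x/4);v=round(120+y/4); q.append(at_d('top',u,v,d[v,u]))
q=np.array(q);f('fence top z',[q[:,2].mean(),q[:,2].std()])
for v in range(140,156): # column through fence: depth
    f(v,at_d('top',165,v,d[v,165]))
for v in range(200,246,15):
    f(v,at_d('top',220,v,d[v,220]))
for v in range(134,146,2):
    f('kn%d'%v,at_d('top',131,v,d[v,131]))
```

```text
wing FL [395.6 268.4  85. ]
wing FR [407.8 -75.5  85. ]
edge L [594.9 273.1 145. ]
edge R [605.3 -68.5 145. ]
mark T [598.7  63.4 145. ]
mark S [602.6  61.  145. ]
wing FL S [396.8 265.5  85. ]
knobtop T [612.  216.9 197. ]
knobtop S [611.4 214.3 197. ]
batten TL back [549.1 -12.  119. ]
TL front [504.2 -12.  119. ]
S back [550.1 -17.1 119. ]
S front [507.9 -13.4 119. ]
bk [ 543.2 -374.8  119. ]
fr [ 497.1 -357.8  119. ]
bk2 [ 547.2 -146.6  119. ]
fr2 [ 500.1 -146.7  119. ]
fence top z [167.2 141. ]
140 [625.2 157.3 141.2]
141 [621.5 156.2 146.3]
142 [619.2 156.1 146. ]
143 [617.5 156.3 144.2]
144 [614.8 155.9 145.6]
145 [613.3 156.4 142.7]
146 [610.7 156.  143.7]
147 [608.9 156.3 142.1]
148 [606.  155.6 144.6]
149 [604.2 155.9 142.5]
150 [601.5 155.4 144.2]
151 [599.4 155.4 143.8]
152 [599.  156.9 136.2]
153 [598.4 158.2 129.1]
154 [599.1 160.6 116.9]
155 [599.4 162.8 105.8]
200 [500.5  34.3  85.7]
215 [465.9  33.3  84. ]
230 [431.7  32.4  80.5]
245 [399.2  36.7  -4. ]
kn134 [620.3 216.6 199.2]
kn136 [616.2 216.5 198.6]
kn138 [612.4 216.7 196.8]
kn140 [608.7 217.1 194.4]
kn142 [603.2 215.5 198.9]
kn144 [600.1 216.5 194.6]
```

Run:
```python
from h import *
p,d=load('top')
for n,u,v in(('handle tip',625,360),('handle r',643,300),('handle l',598,340),('hand back',610,250),('bottle cap',680,431),('bottle body',650,425),('guard l',560,240)):
    u=round(u/1.5);v=round(v/1.5);print(n,np.round(at_d('top',u,v,d[v,u])*1000))
```

```text
handle tip [ 405. -292.  396.]
handle r [ 462. -295.  439.]
handle l [ 427. -278.  360.]
hand back [ 517. -275.  411.]
bottle cap [ 318. -459.  170.]
bottle body [ 322. -442.  115.]
guard l [ 554. -259.  295.]
```

arm_command:
  moves: "1 0 0 0 0.112; 1 0 0 0 0.112"

```text
time: 0.27
tcp_pos: [0.1649, -0.6284, 0.2382]
tool_rot: [[1.0, 0.028, -0.0], [0.028, -1.0, 0.001], [-0.0, -0.001, -1.0]]
force: [-0.2, 0.0, 0.4]
gripper_width: 0.0881
```

arm_command:
  moves: "1 14 -37 0 0; 1 14 -37 0 0; 1 14 -37 0 0; 1 14 -37 0 0; 1 14 -37 0 0; 1 14 -37 0 0; 1 14 -37 0 0; 1 14 -37 0 0"

```text
time: 0.93
tcp_pos: [0.2673, -0.3271, 0.2385]
tool_rot: [[0.999, 0.033, -0.0], [0.033, -0.999, 0.0], [-0.0, -0.0, -1.0]]
force: [1.2, 0.2, 0.5]
gripper_width: 0.0879
```

arm_command:
  moves: "1 20 -33 0 0; 1 20 -33 0 0; 1 21 -34 0 0; 1 21 -34 0 0; 1 21 -34 0 0; 1 20 -34 0 0; 1 20 -34 0 0; 1 20 -34 0 0"

```text
time: 1.6
tcp_pos: [0.4217, -0.0522, 0.2387]
tool_rot: [[0.999, 0.033, 0.0], [0.033, -0.999, -0.0], [0.0, 0.0, -1.0]]
force: [0.1, -1.1, -0.4]
gripper_width: 0.0882
```

arm_command:
  moves: "1 24 -32 0 0; 1 24 -32 0 0; 1 24 -32 0 0; 1 24 -32 0 0; 1 24 -32 0 0; 1 24 -32 0 0; 1 24 -32 0 0; 1 24 -32 0 0"

```text
time: 2.27
tcp_pos: [0.6055, 0.2096, 0.2381]
tool_rot: [[0.999, 0.033, -0.001], [0.033, -0.999, -0.001], [-0.001, 0.001, -1.0]]
force: [-0.4, -0.5, 0.5]
gripper_width: 0.0883
```

arm_command:
  moves: "1 0 0 0 0; 1 4 -4 0 0; 1 0 0 0 0; 1 0 0 0 0"

```text
time: 2.6
tcp_pos: [0.6086, 0.211, 0.2384]
tool_rot: [[0.999, 0.032, -0.001], [0.032, -0.999, -0.001], [-0.001, 0.001, -1.0]]
force: [-0.4, -0.9, 0.1]
gripper_width: 0.0884
```

arm_command:
  moves: "1 3 -4 10 0; 1 0 0 20 0; 1 0 0 20 0; 1 0 0 18 0; 1 0 0 0 0; 1 0 0 0 0"

```text
time: 3.1
tcp_pos: [0.6109, 0.2154, 0.1698]
tool_rot: [[0.999, 0.032, -0.002], [0.032, -0.999, -0.001], [-0.002, 0.001, -1.0]]
force: [0.2, 0.1, 0.5]
gripper_width: 0.0879
```

arm_command:
  moves: "0 0 0 0 0; 0 0 0 0 0; 0 0 0 0 0; 0 0 0 0 0; 0 0 0 0 0; 0 0 0 0 0"

```text
time: 3.6
tcp_pos: [0.6117, 0.2165, 0.1711]
tool_rot: [[0.999, 0.033, 0.0], [0.033, -0.999, 0.0], [0.001, -0.0, -1.0]]
force: [-0.3, -0.1, 0.4]
gripper_width: 0.0506
```

arm_command:
  moves: "0 0 0 0 0; 0 0 0 0 0; 0 0 0 0 0; 0 0 0 0 0; 0 0 0 0 0; 0 0 0 0 0"

```text
time: 4.1
tcp_pos: [0.6115, 0.2167, 0.1707]
tool_rot: [[0.999, 0.033, -0.0], [0.033, -0.999, 0.0], [-0.0, -0.0, -1.0]]
force: [0.7, 0.2, -0.3]
gripper_width: 0.0331
```

arm_command:
  moves: "0 0 10 0 0; 0 0 16 0 0; 0 0 20 0 0; 0 0 20 0 0; 0 0 20 0 0; 0 0 20 0 0; 0 0 10 0 0; 0 0 4 0 0"

```text
time: 4.77
tcp_pos: [0.6158, 0.0975, 0.1708]
tool_rot: [[0.999, 0.033, 0.001], [0.033, -0.999, 0.004], [0.001, -0.003, -1.0]]
force: [1.8, 8.3, -4.3]
gripper_width: 0.0328
```

arm_command:
  moves: "0 0 0 0 0; 0 0 0 0 0; 0 0 0 0 0"

```text
time: 5.02
tcp_pos: [0.6158, 0.0972, 0.1707]
tool_rot: [[0.999, 0.033, 0.001], [0.033, -0.999, 0.001], [0.001, -0.001, -1.0]]
force: [2.1, 3.7, -3.1]
gripper_width: 0.033
```

arm_command:
  moves: "0 0 4 0 0; 0 0 3 0 0; 0 0 1 0 0; 0 0 0 0 0; 0 0 0 0 0; 0 0 0 0 0"

```text
time: 5.52
tcp_pos: [0.616, 0.0908, 0.1707]
tool_rot: [[0.999, 0.034, 0.001], [0.034, -0.999, 0.003], [0.001, -0.003, -1.0]]
force: [2.2, 6.7, -4.1]
gripper_width: 0.0333
```

Run:
```python
from h import *
a,_=snap('top'); b,_=snap('scene')
a=a[120:195,150:225]; b=b[120:195,230:305]
save('s1.png',np.hstack([a,b]),5)
```

```text
(no output)
```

View pics/s1.png

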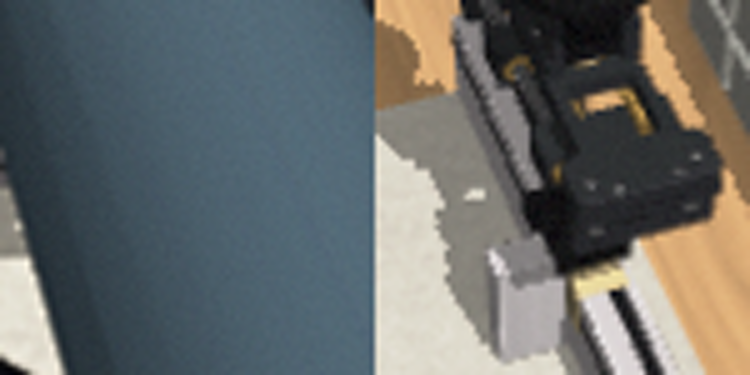

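arm_command:
  moves: "0.6 0 0 0 0; 0.8 0 0 0 0; 0.8 0 0 0 0; 0.8 0 0 -20 0; 0.8 0 0 -30 0; 0.8 -20 25 -10 0; 0.8 -25 30 0 0; 0.8 -20 35 0 0"

```text
time: 6.28
tcp_pos: [0.5528, -0.0035, 0.2316]
tool_rot: [[0.999, 0.035, 0.001], [0.035, -0.999, -0.0], [0.001, 0.0, -1.0]]
force: [0.2, -0.7, -0.7]
gripper_width: 0.0702
```

arm_command:
  moves: "0.8 0 30 0 0.1208; 0.8 0 0 0 0.1208; 0.8 0 0 0 0.1208; 0.8 0 0 0 0.1208; 0.8 0 0 0 0.1208; 0.8 0 0 0 0.1208; 0.8 0 0 0 0.1208; 0.8 0 0 0 0.1208"

```text
time: 6.95
tcp_pos: [0.5544, -0.0344, 0.2308]
tool_rot: [[0.589, -0.808, -0.001], [-0.808, -0.589, -0.001], [0.0, 0.001, -1.0]]
force: [-0.5, -0.5, 0.5]
gripper_width: 0.0707
```

Run:
```python
from h import *
o=get_obs();print(o['joint_pos'],o['tcp_pos'])
a,_=snap('top'); b,_=snap('scene')
a=a[120:195,150:225]; b=b[120:195,230:305]
save('s2.png',np.hstack([a,b]),5)
```

```text
[   8.56916534   22.66393945  -12.37972571  102.56422777    5.81249704
   55.42010976 -150.07333703] [ 0.55440866 -0.03440444  0.2308012 ]
```

View pics/s2.png

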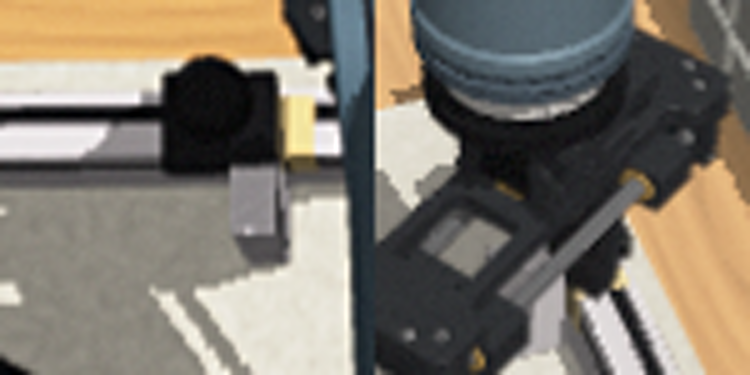

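arm_command:
  moves: "0.8 0 0 0 -0.1208; 0.8 0 0 0 -0.1208; 0.8 0 0 0 -0.1208; 0.8 0 0 0 -0.1208; 0.8 0 0 0 -0.1208; 0.8 0 0 0 -0.1208; 0.8 0 0 0 -0.1208; 0.8 0 0 0 -0.1208"

```text
time: 7.72
tcp_pos: [0.5545, -0.0342, 0.2308]
tool_rot: [[0.999, 0.043, -0.0], [0.043, -0.999, -0.001], [-0.0, 0.001, -1.0]]
force: [-0.2, -0.1, 0.7]
gripper_width: 0.0702
```

arm_command:
  moves: "0.8 -30 20 0 0; 0.8 -30 20 0 0; 0.8 0 0 0 0; 0.8 0 0 0 0"

```text
time: 8.05
tcp_pos: [0.4947, -0.0775, 0.2308]
tool_rot: [[0.999, 0.033, -0.001], [0.033, -0.999, -0.001], [-0.001, 0.001, -1.0]]
force: [1.2, 0.4, -0.1]
gripper_width: 0.071
```

Run:
```python
from h import *
o=get_obs();print(o['joint_pos'],o['tcp_pos'])
a,_=snap('top'); b,_=snap('scene')
a=a[128:178,175:215]; b=b[125:175,250:290]
save('s3.png',np.hstack([a,b]),10)
```

```text
[ 23.62950305  18.61729864 -24.02974852 109.71680378   9.39688619
  53.60733709 -93.00856335] [ 0.49471757 -0.07750656  0.23075168]
```

View pics/s3.png

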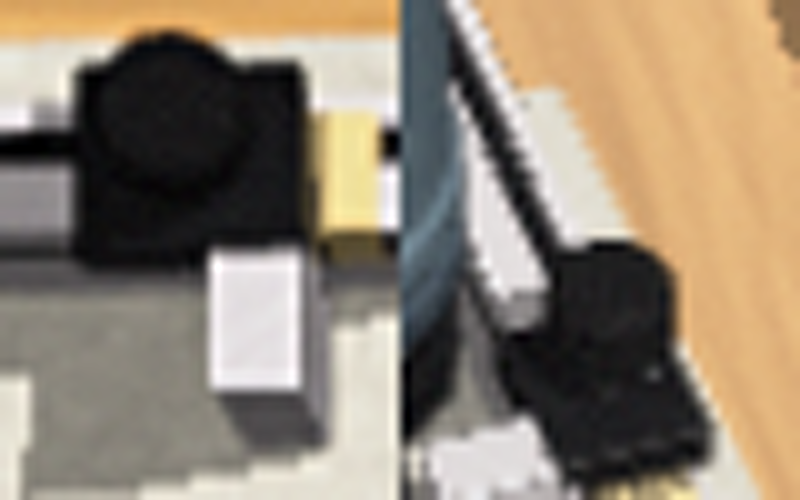

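Run:
```python
from h import *
p,d=load('top')
T=lambda x,y,z:np.round(at_z('top',175+x/10-.5,128+y/10-.5,z)*1000,1)
print('line',T(320,232,.145),'tapeR',T(381,232,.145))
print('saddle r',T(305,120,.162),T(305,200,.162),'l',T(77,150,.162))
print('knob l r',T(98,105,.197),T(243,105,.197))
print('blocktop r',T(302,250,.14),T(302,385,.14),'d',[np.round(at_d('top',202,v,d[v,202])*1000,1) for v in (156,160,164)])
print('blockbot r',T(325,440,.089))
print(p[143:155,198:215].astype(int).sum(2))
b,_=load('scene');print(b[170:186,268:284].astype(int).sum(2))
```

```text
line [601.9  63.8 145. ] tapeR [602.2  50.3 145. ]
saddle r [622.6  66.2 162. ] [604.7  65.5 162. ] l [614.7 115.4 162. ]
knob l r [614.9 105.7 197. ] [615.7  75.5 197. ]
blocktop r [599.   68.1 140. ] [568.4  66.9 140. ] d [array([586.4,  71.7, 158.6]), array([577.6,  71.3, 158.3]), array([569. ,  71.1, 157.2])]
blockbot r [566.3  66.6  89. ]
[[ 36  41  64  77  73  61  65 156 348 502 623 624 626 629 515 193 126]
 [ 34  59  74  78  81  70  68 160 342 510 623 624 624 623 575 473 464]
 [ 42  60  68  67  68  73  68 158 305 496 631 627 619 618 644 696 709]
 [ 55  80  68  77  74  68  75 138 223 498 629 627 620 621 641 690 694]
 [ 82  72  75  74  79  70  75 145 210 506 627 625 617 619 639 683 684]
 [ 72  84  78  80  73  74  76 140 206 512 636 630 624 618 643 694 693]
 [ 90  73  73  78  63  71  70 144 220 515 639 638 633 634 653 721 716]
 [ 80  74  78  71  70  71  59 126 223 478 571 571 563 565 591 659 660]
 [ 54  51  61  57  65  67  59  85 198 299 262 247 233 244 257 209 211]
 [132 133 136 138 216 228 236 139 169 112 201 206 214 211 210 118  88]
 [449 454 457 464 520 538 538 284 241 102 19
[... 471 characters left out ...]
 626 629 632 648 662 659 661]
 [257 334 630 629 627 624 626 626 627 626 617 599 634 665 663 662]
 [224 311 607 624 626 624 624 629 610 569 517 394 609 667 674 657]
 [220 252 508 629 636 627 625 642 505  95  84 173 432 672 699 654]
 [221 237 466 617 658 653 665 664 626 191  94 107 301 630 662 664]
 [227 200 313 498 675 668 664 665 644 434  88 101 173 425 670 691]
 [214 192 292 414 679 668 668 664 666 627 190  90  93 295 623 663]
 [248 204 289 333 505 676 671 665 665 641 433  94 103 170 424 665]
 [294 256 276 232 373 670 673 664 668 665 625 190  96  97 299 628]
 [299 287 258 191 327 505 670 668 665 662 641 434  93  91 183 449]
 [304 291 263 149 266 386 688 668 661 663 663 626 193  86 169 411]]
```

Line is at world y ≈ 63.5 and the face reads ≈ 65.5, so the stop is about 1.8 mm short. I'll regrip the knob and correct it.

arm_command:
  moves: "0.8 25 -33 0 0; 0.8 25 -33 0 0; 0.8 25 -33 0 0; 0.8 25 -33 0 0; 0.8 26 -32 0 0; 0.8 0 0 0 0; 0.8 0 0 0 0"

```text
time: 8.73
tcp_pos: [0.6176, 0.097, 0.2302]
tool_rot: [[0.999, 0.04, 0.0], [0.04, -0.999, 0.002], [0.0, -0.002, -1.0]]
force: [1.3, -0.7, 0.1]
gripper_width: 0.0705
```

arm_command:
  moves: "0.8 0 0 20 0; 0.8 0 0 20 0; 0.8 0 0 20 0; 0.8 0 0 0 0; 0 0 0 0 0; 0 0 0 0 0; 0 0 0 0 0; 0 0 0 0 0"

```text
time: 9.4
tcp_pos: [0.6175, 0.0926, 0.1721]
tool_rot: [[0.999, 0.033, 0.002], [0.033, -0.999, 0.0], [0.002, -0.0, -1.0]]
force: [0.2, 0.7, 0.5]
gripper_width: 0.046
```

arm_command:
  moves: "0 0 0 0 0; 0 0 0 0 0; 0 0 0 0 0; 0 0 0 0 0; 0 0 0 0 0; 0 0 0 0 0"

```text
time: 9.9
tcp_pos: [0.6172, 0.0913, 0.1715]
tool_rot: [[0.999, 0.032, 0.001], [0.032, -0.999, -0.001], [0.001, 0.002, -1.0]]
force: [-1.1, -4.3, 5.3]
gripper_width: 0.0332
```

arm_command:
  moves: "0 0 1.5 0 0; 0 0 1.2 0 0; 0 0 0 0 0; 0 0 0 0 0; 0 0 0 0 0"

```text
time: 10.32
tcp_pos: [0.6172, 0.0913, 0.1715]
tool_rot: [[0.999, 0.034, 0.001], [0.034, -0.999, 0.002], [0.001, -0.002, -1.0]]
force: [-0.7, 0.7, 5.8]
gripper_width: 0.0333
```

arm_command:
  moves: "0 0 2 0 0; 0 0 2 0 0; 0 0 1 0 0; 0 0 0 0 0; 0 0 0 0 0"

```text
time: 10.73
tcp_pos: [0.6173, 0.0889, 0.1715]
tool_rot: [[0.999, 0.035, 0.002], [0.035, -0.999, 0.005], [0.002, -0.005, -1.0]]
force: [0.3, 7.4, 4.1]
gripper_width: 0.0335
```

arm_command:
  moves: "0.8 0 -1 0 0; 0.8 0 0 0 0; 0.8 0 0 0 0; 0.8 0 0 -25 0; 0.8 0 0 -35 0; 0.8 -25 30 0 0; 0.8 -25 30 0 0; 0.8 -25 30 0 0"

```text
time: 11.4
tcp_pos: [0.544, -0.0078, 0.2308]
tool_rot: [[0.999, 0.033, 0.0], [0.033, -0.999, -0.0], [0.0, 0.0, -1.0]]
force: [-0.7, -1.7, 0.4]
gripper_width: 0.0701
```

arm_command:
  moves: "0.8 -25 30 0 0; 0.8 -10 35 0 -0.1208; 0.8 0 0 0 -0.1208; 0.8 0 0 0 -0.1208; 0.8 0 0 0 -0.1208; 0.8 0 0 0 -0.1208; 0.8 0 0 0 -0.1208; 0.8 0 0 0 -0.1208"

```text
time: 12.07
tcp_pos: [0.5118, -0.0727, 0.2304]
tool_rot: [[0.636, 0.772, -0.001], [0.772, -0.636, -0.0], [-0.001, -0.0, -1.0]]
force: [-0.5, 0.1, 0.2]
gripper_width: 0.0708
```

arm_command:
  moves: "0.8 0 0 0 -0.1208; 0.8 0 0 0 -0.1208; 0.8 0 0 0 -0.1208; 0.8 0 0 0 -0.1208; 0.8 0 0 0 -0.1208; 0.8 0 0 0 -0.1208; 0.8 0 0 0 0"

```text
time: 12.65
tcp_pos: [0.5118, -0.0727, 0.2303]
tool_rot: [[-0.033, 0.999, -0.001], [0.999, 0.033, 0.0], [0.0, -0.001, -1.0]]
force: [0.3, -0.5, 0.4]
gripper_width: 0.0709
```

Run:
```python
from h import *
o=get_obs();print(o['joint_pos'],o['tcp_pos'],o['tool_rot'])
p,d=snap('top'); snap('scene')
print(p[145:150,198:215].astype(int).sum(2))
save('s4.png',p[110:230,150:410],3)
```

```text
[ 37.29738061  24.15151924 -43.08763859 106.72022672  19.51363478
  56.77794485 -12.26827883] [ 0.51177078 -0.07269606  0.23027525] [[-3.34990303e-02  9.99438256e-01 -9.94045685e-04]
 [ 9.99438749e-01  3.34990568e-02  1.00934415e-05]
 [ 4.33873645e-05 -9.93149656e-04 -9.99999506e-01]]
[[ 40  38  71  84  80  89  75  44 105 514 643 631 626 629 649 702 713]
 [ 48  72  74  76  78  80  70  48 102 518 642 630 627 625 646 698 694]
 [ 73  69  79  78  74  81  81  51 102 523 644 634 630 617 642 691 687]
 [ 81  72  70  79  77  84  83  55 112 523 643 636 627 627 647 699 698]
 [ 76  80  77  83  69  79  62  45 100 525 650 645 634 640 663 725 720]]
```

View pics/s4.png

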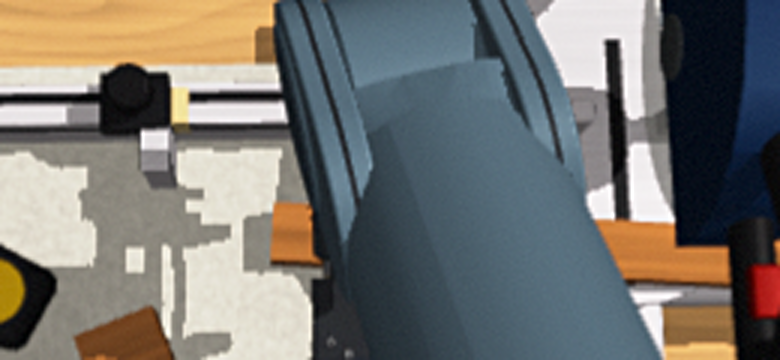

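Run:
```python
from h import *
im=cv2.imread('pics/topc.png').astype(int).sum(2)
s=cv2.resize(im.astype(np.float32),None,fx=.25,fy=.25,interpolation=cv2.INTER_AREA)
print(np.round(s[20:34,92:112]).astype(int),'cols 197..216 rows 140..')
p,d=load('top');q=p.astype(int).sum(2)
print(q[138:158,178:192]);print('blk');print(q[152:176,193:209])
```

```text
[[512 511 486 417 531 553 544 549 522 333 396 534 549 549 548 516 394 370
  374 376]
 [134 126 111 169 509 562 543 558 529 332 396 536 553 555 548 437 166  78
   85  90]
 [ 14   7   2 124 515 565 550 561 534 335 402 541 556 552 553 422 118  12
   15  20]
 [109 111  93 186 517 558 544 555 531 333 405 538 554 549 551 427 180 112
  117 115]
 [388 392 382 399 532 555 544 552 532 332 407 539 555 554 550 484 403 389
  391 388]
 [606 608 612 601 563 547 546 555 528 306 402 541 555 550 551 565 598 611
  604 608]
 [616 615 617 608 557 543 542 556 523 266 384 539 553 542 545 571 604 614
  614 613]
 [600 603 606 602 554 539 546 561 529 259 393 539 556 551 544 565 600 602
  603 599]
 [607 612 618 609 557 543 547 563 531 261 398 549 560 550 551 574 607 614
  612 607]
 [626 636 646 635 569 545 558 573 536 273 404 550 564 554 556 578 631 641
  636 629]
 [545 561 570 562 516 504 506 515 482 254 371 470 477 471 470 496 540 547
  548 550]
 [238 238 240 246 304 334 330 332 314 200 239 233 216 211 212 227 195 186
  210 212]
 [103 105 106  99 127 179 184 186 188 142 102 154 168 164 166 159 101  74
   80 
[... 2209 characters left out ...]
 424 435 434 446 227 204 405]
 [405 410 393 327 421 408 397 392 390 393 396 399 399 225 193 405]
 [410 401 402 390 339 249 236 240 242 241 242 244 258 214 202 410]
 [394 396 399 404 372 274 231 232 230 231 239 235 235 230 196 362]
 [399 402 407 405 410 366 246 237 234 239 238 240 239 236 191 271]
 [412 412 395 406 414 412 289 232 236 234 234 234 238 238 212 238]
 [412 404 403 413 418 423 365 255 234 236 234 233 229 237 223 212]
 [414 415 420 412 412 425 411 302 274 269 293 285 286 279 274 276]
 [413 419 425 408 405 401 416 387 364 366 393 388 383 378 381 361]
 [403 409 413 393 394 390 388 409 410 415 406 408 411 419 412 398]
 [402 405 415 392 391 401 393 402 402 405 398 403 408 414 416 408]]
```

Run:
```python
from h import *
A=.0331
ys=lambda X:round(1000*(X[1]*np.cos(A)-X[0]*np.sin(A)),2)
for u,v in((206.33,148),(206.33,150)):print('line',ys(at_z('top',u,v,.145)))
for v in(145,148):print('saddleL-50',ys(at_z('top',182.8,v,.162))-50)
for z in(.15,.158,.162):print('block r',z,[ys(at_z('top',205.5,v,z)) for v in(156,164)])
print('bot',ys(at_z('top',207.4,169,.089)))
p,d=load('top');print([np.round(at_d('top',u,v,d[v,u])*1000,1) for u,v in((190,148),(198,149),(200,157),(203,160))])
print(ray('top',200,150)[0])
```

```text
line 44.24
line 44.22
saddleL-50 43.61
saddleL-50 43.510000000000005
block r 0.15 [np.float64(45.48), np.float64(45.37)]
block r 0.158 [np.float64(44.69), np.float64(44.59)]
block r 0.162 [np.float64(44.3), np.float64(44.19)]
bot 46.87
[array([602.9,  98. , 161.7]), array([601.9,  81. , 158.1]), array([584.1,  75.9, 158.5]), array([577.7,  69.2, 158. ])]
[ 0.37979097 -0.02801593  1.02499541]
```

Against the line (station y 44.2), the stop face measures 43.6–44.7 depending on the edge used, so it is on the line to within about 0.5 mm. s4 shows the batten end still at about (272,205–262), unmoved. Next I grasp the batten.

arm_command:
  moves: "0.8 0 14 0 0; 0.8 0 0 30 0; 0.8 0 0 35 0; 0.8 0 0 35 0; 0.8 0 0 20 0; 0.8 0 0 13 0; 0.8 0 0 0 0; 0.8 0 0 0 0"

```text
time: 13.42
tcp_pos: [0.5265, -0.0715, 0.098]
tool_rot: [[-0.029, 1.0, -0.0], [1.0, 0.029, -0.0], [-0.0, -0.0, -1.0]]
force: [0.3, -0.3, 0.4]
gripper_width: 0.0705
```

arm_command:
  moves: "0 0 0 0 0; 0 0 0 0 0; 0 0 0 0 0; 0 0 0 0 0; 0 0 0 0 0; 0 0 0 0 0; 0 0 0 0 0"

```text
time: 14.0
tcp_pos: [0.5267, -0.0718, 0.0985]
tool_rot: [[-0.03, 1.0, 0.001], [1.0, 0.03, -0.001], [-0.001, 0.001, -1.0]]
force: [-2.4, 0.3, 7.0]
gripper_width: 0.0443
```

arm_command:
  moves: "0 6 6 0 0; 0 8 8 0 0; 0 10 8 0 0; 0 10 8 0 0; 0 10 0 0 0; 0 10 0 0 0; 0 7 0 0 0; 0 0 0 0 0"

```text
time: 14.67
tcp_pos: [0.5547, -0.0076, 0.0985]
tool_rot: [[-0.032, 0.999, 0.002], [0.999, 0.032, 0.001], [0.001, 0.002, -1.0]]
force: [-0.5, 3.0, 6.5]
gripper_width: 0.0442
```

Run:
```python
from h import *
o=get_obs();print(o['tcp_pos'],o['force'],o['gripper_width'],o['torque'])
p,d=snap('top');b,_=snap('scene')
save('s5.png',np.hstack([p[130:190,180:250],b[130:190,235:305]]),5)
```

```text
[ 0.55467654 -0.00761494  0.09853111] [-0.53283872  3.02314993  6.46415436] 0.04422650976540823 [0.43702641 0.10178683 0.00412811]
```

View pics/s5.png

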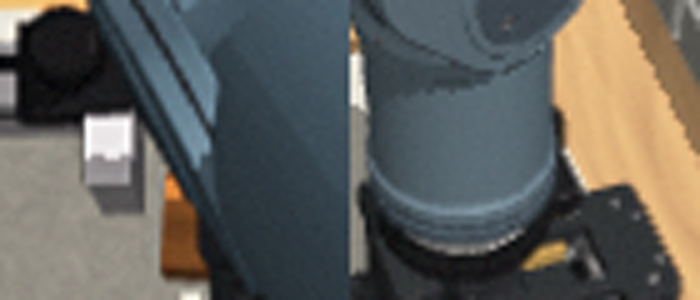

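s5: batten end at about x=165 (v 175–275) and stop block right edge at about x=135–143, so a small gap remains.

Run:
```python
from h import *
A=.0331
ys=lambda X:round(1000*(X[1]*np.cos(A)-X[0]*np.sin(A)),2)
p,d=load('top');q=p.astype(int).sum(2)
print(q[164:184:2,205:222])
for v in(168,180):
  for u in (212.2,213): print(u,v,ys(at_z('top',u,v,.119)),at_z('top',u,v,.119))
```

```text
[[462 249 201 235 424 429 428 451 345 143 111 187 135 117 193 224 230]
 [425 249 207 229 420 424 429 422 430 418 201 107 166 137 118 189 221]
 [249 258 214 224 428 448 439 391 424 433 430 195 112 151 129 120 188]
 [250 247 237 227 434 437 444 384 253 234 246 234 191 154 152 121 121]
 [300 301 297 295 425 446 436 333 224 217 220 222 233 226 136 116 122]
 [435 439 436 420 419 424 428 313 201 188 186 187 195 197 128  76 110]
 [427 426 433 427 430 438 439 278 195 203 197 200 195 202 132  72  79]
 [432 439 440 415 423 427 436 287 217 219 214 209 223 224 146  83  83]
 [424 432 435 412 422 440 448 252 215 222 229 224 225 232 184  80  72]
 [425 420 429 428 409 427 440 245 216 218 229 224 234 227 229 175  97]]
212.2 168 33.26 [0.568624   0.05210821 0.119     ]
213 168 31.46 [0.56866589 0.05030493 0.119     ]
212.2 180 33.18 [0.54111316 0.05111734 0.119     ]
213 180 31.39 [0.54115401 0.04932284 0.119     ]
```

Run:
```python
from h import *
p,d=load('top');q=p.astype(int)
A=.0331
ys=lambda X:round(1000*(X[1]*np.cos(A)-X[0]*np.sin(A)),2)
print(p[166:188,211:215,0]); print(p[182:190,211:224,0])
# right of arm / saw: batten further right
save('s6.png',np.vstack([p[140:240,180:440]]),3)
```

```text
[[148 148 220 224]
 [146 149 224 229]
 [150 147 218 227]
 [152 148 193 199]
 [152 142 130 128]
 [153 138 124 123]
 [150 135 116 117]
 [151 129 110 109]
 [148 125 104 101]
 [149 122 102 102]
 [151 120 104 106]
 [150 123 107 108]
 [150 127 116 117]
 [153 124 118 120]
 [153 122 118 117]
 [151 124 121 124]
 [152 119 118 118]
 [148  99  94  95]
 [148  85  59  57]
 [150 121  78  76]
 [150 148 126 124]
 [148 149 150 152]]
[[152 119 118 118 121 119 124 122 124  90  36  19  22]
 [148  99  94  95  97 100 102 100 108 102  54  22  18]
 [148  85  59  57  60  63  68  66  68  70  57  25  22]
 [150 121  78  76  78  77  69  65  66  71  57  22  22]
 [150 148 126 124 124 119 110 106 111 114  92  29  24]
 [148 149 150 152 150 152 144 149 154 154 123  38  22]
 [147 148 152 151 151 189 194 199 199 158 133  39  19]
 [146 146 152 150 149 217 246 246 249 166 151  41  18]]
```

View pics/s6.png

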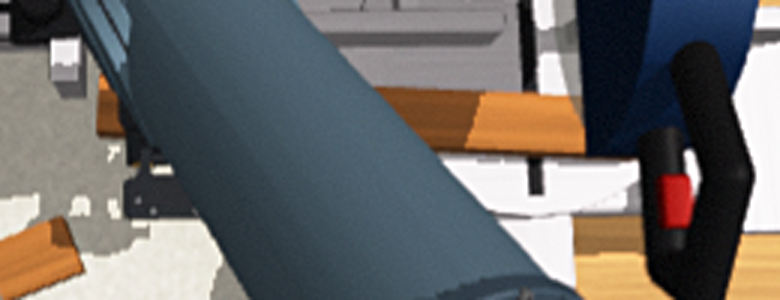

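arm_command:
  moves: "0 0 0 0 -0.025; 0 0 0 0 -0.025; 0 3 0 0 0; 0 3 0 0 0; 0 0 0 0 0; 0 0 0 0 0"

```text
time: 15.27
tcp_pos: [0.5543, -0.0038, 0.0985]
tool_rot: [[-0.08, 0.997, 0.001], [0.997, 0.08, -0.0], [-0.0, 0.001, -1.0]]
force: [0.6, 0.3, 7.3]
gripper_width: 0.0444
```

arm_command:
  moves: "0 1 0 0 0; 0 1 0 0 0; 0 0 0 0 0; 0 0 0 0 0"

```text
time: 15.6
tcp_pos: [0.5543, -0.0025, 0.0985]
tool_rot: [[-0.08, 0.997, 0.001], [0.997, 0.08, -0.001], [-0.001, 0.001, -1.0]]
force: [0.1, -2.8, 7.5]
gripper_width: 0.044
```

Run:
```python
from h import *
o=get_obs();print(o['tcp_pos'],o['force'],o['gripper_width'],o['torque'])
p,d=snap('top')
print(p[160:188,203:216,0])
A=.0331
ys=lambda X:round(1000*(X[1]*np.cos(A)-X[0]*np.sin(A)),2)
for v in(168,180): print([ys(at_z('top',u,v,.119)) for u in(206,207,208,209,210)])
# back edge of batten right of arm, rows
for u in(310,340,370): print(u,p[166:176,u])
```

```text
[ 0.55426649 -0.00250621  0.09850524] [ 0.14058754 -2.77370706  7.54938121] 0.04396147368410603 [-0.49876209 -0.01990593 -0.02375895]
[[223 223 231 164  85  36  26  49  42  35  72 111 115]
 [145 153 160 129  81  54  23  37  51  38  51  95 119]
 [145 146 150  88  76  74  54  29  45  46  32  70 110]
 [148 148 154  86  72  79 114  61  32  48  36  40  88]
 [150 152 155  86  70  82 151 116  35  42  41  34  68]
 [155 156 159  90  68  77 151 144  60  27  45  35  37]
 [143 144 144  84  72  76 149 163 144  43  36  39  36]
 [ 85  88  91  82  73  75 150 182 216 101  35  44  32]
 [ 81  88  85  86  73  76 144 148 221 174  86  37  40]
 [ 89  85  88  88  74  82 147 139 197 198 132  47  36]
 [ 84  86  85  85  81  75 150 135 129 131 130  81  38]
 [ 84  83  87  85  80  80 149 133 125 125 131 125  66]
 [104 105 105 102 103 103 147 136 126 125 128 127  97]
 [143 141 140 141 140 139 147 129 121 120 122 121 125]
 [153 150 151 154 153 147 145 125 115 114 112 115 116]
 [148 148 152 152 155 151 148 117 103 101 102 102 104]
 [146 146 148 149 148 149 150 115 103  97 102  99 105]
 [145 148 148 149 149 151 150 1
[... 530 characters left out ...]
49 150 148 146 154 149 124 110 112 112 108]]
[np.float64(47.24), np.float64(44.98), np.float64(42.73), np.float64(40.48), np.float64(38.22)]
[np.float64(47.09), np.float64(44.85), np.float64(42.6), np.float64(40.36), np.float64(38.12)]
310 [[119  74  43]
 [118  67  26]
 [122  74  35]
 [125  75  37]
 [122  71  33]
 [118  69  32]
 [115  68  33]
 [113  68  35]
 [114  67  34]
 [119  70  35]]
340 [[122  73  41]
 [128  74  31]
 [133  78  38]
 [130  77  38]
 [126  75  37]
 [166  99  49]
 [217 136  63]
 [214 133  63]
 [214 133  62]
 [210 131  64]]
370 [[138 111  85]
 [142 113  84]
 [142 113  87]
 [139 112  86]
 [136 111  84]
 [138 111  85]
 [141 113  87]
 [149 112  81]
 [172 116  69]
 [191 123  63]]
```

arm_command:
  moves: "0 0 0 -1 0; 0 0 0 -1 0; 0 1 0 0 0; 0 1 0 0 0; 0 0 0 0 0; 0 0 0 0 0"

```text
time: 16.15
tcp_pos: [0.5532, 0.0005, 0.0995]
tool_rot: [[-0.08, 0.997, -0.001], [0.997, 0.08, 0.0], [0.0, -0.001, -1.0]]
force: [-0.5, 0.6, -1.6]
gripper_width: 0.0445
```

arm_command:
  moves: "0 1 0 0 0; 0 1 0 0 0; 0 0 0 0 0; 0 0 0 0 0"

```text
time: 16.48
tcp_pos: [0.5534, 0.0024, 0.0997]
tool_rot: [[-0.08, 0.997, -0.0], [0.997, 0.08, 0.0], [0.0, -0.0, -1.0]]
force: [-1.0, 0.3, -1.6]
gripper_width: 0.0442
```

arm_command:
  moves: "0 1 0 0 0; 0 0 0 0 0; 0 0 0 0 0"

```text
time: 16.73
tcp_pos: [0.5533, 0.0029, 0.0997]
tool_rot: [[-0.08, 0.997, -0.0], [0.997, 0.08, -0.0], [-0.0, -0.0, -1.0]]
force: [-0.3, -1.3, -2.3]
gripper_width: 0.0443
```

arm_command:
  moves: "0 1 0 0 0; 0 0 0 0 0; 0 0 0 0 0"

```text
time: 16.98
tcp_pos: [0.5533, 0.0029, 0.0997]
tool_rot: [[-0.079, 0.997, -0.0], [0.997, 0.079, -0.002], [-0.002, -0.0, -1.0]]
force: [0.7, -5.6, -1.2]
gripper_width: 0.0443
```

Contact with the stop felt: −5.6 N, below the 8 N brake, and no motion. I'll back off, release, and push from the front to seat it on the fence.

arm_command:
  moves: "0 -1.3 0 0 0; 0 0 0 0 0; 0.6 0 0 0 0; 0.6 0 0 0 0; 0.6 0 0 0 0; 0.6 0 0 -15 0; 0.6 0 0 -30 0; 0.6 0 0 0 0.05"

```text
time: 17.65
tcp_pos: [0.556, 0.0043, 0.1489]
tool_rot: [[-0.031, 0.999, 0.006], [1.0, 0.031, 0.001], [0.001, 0.006, -1.0]]
force: [1.4, 1.5, 0.5]
gripper_width: 0.0528
```

arm_command:
  moves: "0 -25 -14 0 0; 0 -26 -14 0 0; 0 -26 -14 0 0; 0 -26 -14 0 0; 0 0 0 0 0; 0 0 0 0 0; 0 0 0 0 0; 0 0 0 0 0"

```text
time: 18.32
tcp_pos: [0.5013, -0.1001, 0.145]
tool_rot: [[-0.032, 0.999, 0.001], [0.999, 0.032, 0.001], [0.001, 0.001, -1.0]]
force: [0.3, 0.5, 0.1]
gripper_width: 0.0018
```

Run:
```python
from h import *
o=get_obs();print(o['tcp_pos'],o['force'],o['gripper_width'],o['torque'])
p,d=snap('top');b,_=snap('scene')
save('s7.png',np.hstack([p[120:230,160:290],b[120:230,220:350]]),3)
```

```text
[ 0.50125212 -0.10005145  0.14499669] [0.27995541 0.5052227  0.1083594 ] 0.0017589396809492455 [-0.08723564 -0.14526086 -0.0011479 ]
```

View pics/s7.png

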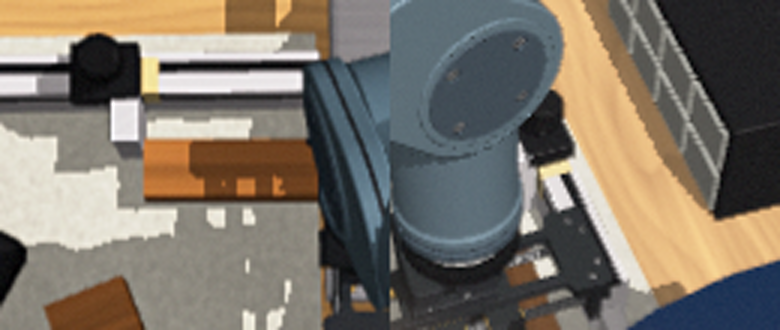

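s7: batten end at (145,140–198) is up against the block's face plane and parallel. The stop is still at the tape.

arm_command:
  moves: "0 0 0 20 0; 0 0 0 20 0; 0 0 0 8 0; 0 0 6 0 0; 0 0 6 0 0; 0 0 6 0 0; 0 0 6 0 0; 0 0 0 0 0"

```text
time: 19.08
tcp_pos: [0.5267, -0.1008, 0.0977]
tool_rot: [[-0.03, 1.0, 0.003], [1.0, 0.03, 0.0], [0.0, 0.003, -1.0]]
force: [0.1, 0.0, 0.4]
gripper_width: 0.0008
```

arm_command:
  moves: "0 0 4 0 0; 0 0 4 0 0; 0 0 4 0 0; 0 0 0 0 0; 0 0 0 0 0"

```text
time: 19.5
tcp_pos: [0.5367, -0.1006, 0.0967]
tool_rot: [[-0.03, 1.0, 0.0], [1.0, 0.03, 0.0], [0.0, 0.0, -1.0]]
force: [0.1, -0.5, 0.1]
gripper_width: 0.0005
```

arm_command:
  moves: "0 0 3 0 0; 0 0 3 0 0; 0 0 2 0 0; 0 0 0 0 0; 0 0 0 0 0"

```text
time: 19.92
tcp_pos: [0.5447, -0.1003, 0.0967]
tool_rot: [[-0.03, 1.0, 0.0], [1.0, 0.03, 0.0], [0.0, 0.0, -1.0]]
force: [-0.2, -0.1, -0.2]
gripper_width: 0.0006
```

arm_command:
  moves: "0 0 2 0 0; 0 0 2 0 0; 0 0 0 0 0; 0 0 0 0 0"

```text
time: 20.25
tcp_pos: [0.5487, -0.1002, 0.0967]
tool_rot: [[-0.03, 1.0, 0.0], [1.0, 0.03, 0.0], [0.0, 0.0, -1.0]]
force: [-0.2, -0.3, -0.2]
gripper_width: 0.0006
```

arm_command:
  moves: "0 0 2 0 0; 0 0 2 0 0; 0 0 0 0 0; 0 0 0 0 0"

```text
time: 20.58
tcp_pos: [0.5493, -0.1003, 0.0961]
tool_rot: [[-0.03, 1.0, -0.007], [1.0, 0.03, -0.001], [-0.001, -0.007, -1.0]]
force: [-9.7, -0.2, 6.5]
gripper_width: 0.0004
```

Run:
```python
from h import *
p,d=snap('top')
for u in (214,230):
  print(u,p[150:192,u,0])
  for v in(166,170,186):print(v,at_z('top',u,v,.119))
print(p[160:186:2,203:216,0])
```

```text
214 [232  71  30  72 154 211 210 207 206 206 204 194 183 174 170 177 182 191
 197 199 204 200 155  59  60 107 143 144 142 147 148 148 148 149 150 151
 148 145 144 146 144 144]
166 [0.57333027 0.04821393 0.119     ]
170 [0.56411389 0.04788788 0.119     ]
186 [0.52754891 0.04659921 0.119     ]
230 [233  85  33  66 112 159 203 200 199 199 203 191 175 166 172 176 184 188
 193 198 181 107  74  53  71 119 146 142 140 144 142 145 144 142 144 144
 144 144 140 138 138 142]
166 [0.57417448 0.01209572 0.119     ]
170 [0.5649506  0.01182878 0.119     ]
186 [0.5283561  0.01077271 0.119     ]
[[233 234 240 153 137 204 207 206 205 201 203 204 205]
 [233 236 242 153 137 186 187 185 184 183 184 183 182]
 [235 238 243 156 136 173 172 174 172 175 172 170 170]
 [154 138 142 120 137 188 187 186 187 183 184 182 183]
 [ 78  81  80  84 144 203 199 200 197 198 199 197 194]
 [ 82  81  79  76 101 202 206 203 202 202 203 204 202]
 [102 101 102  97 101 163 158 156 156 156 158 155 130]
 [148 142 147 150 145 116  74  60  59  60  60  60  60]
 [148 140 141 145 148 144 148 146 147 149 143 143 141]
 [214 219 222 222 218 153 140 143 144 147 145 142 143]
 [141 143 140 141 142 138 138 147 148 144 145 148 148]
 [147 145 143 142 142 143 138 141 143 147 148 148 147]
 [147 148 145 146 147 146 145 141 142 141 147 150 148]]
```

Seated: Fx = −9.7 N, and the end edge at u≈207.4 is on the stop face. Now I bias it slightly towards the stop (well below the brake) and build the diagonal push.

arm_command:
  moves: "0 1 0 0 0; 0 1 0 0 0; 0 1 0 0 0; 0 0 0 0 0; 0 0 0 0 0"

```text
time: 21.05
tcp_pos: [0.5492, -0.099, 0.0958]
tool_rot: [[-0.029, 1.0, -0.007], [1.0, 0.029, -0.003], [-0.002, -0.007, -1.0]]
force: [-7.9, -3.5, 3.4]
gripper_width: 0.0001
```

arm_command:
  moves: "0 0 2 0.5 0; 0 0 2 0.5 0; 0 0 1 0.5 0; 0 0 0 0 0; 0 0 0 0 0"

```text
time: 21.47
tcp_pos: [0.5489, -0.0985, 0.0934]
tool_rot: [[-0.029, 0.999, -0.018], [1.0, 0.029, -0.004], [-0.003, -0.018, -1.0]]
force: [-23.7, -2.4, 14.0]
gripper_width: -0.0
```

arm_command:
  moves: "0 0 0 0 0; 0 0 0 0 0; 0 0 0 0 0; 0 0 0 0 0; 0 0 0 0 0; 0 0 0 0 0; 0 0 0 0 0; 0 0 0 0 0"

```text
time: 22.13
tcp_pos: [0.5489, -0.0985, 0.0934]
tool_rot: [[-0.029, 0.999, -0.018], [1.0, 0.029, -0.003], [-0.003, -0.018, -1.0]]
force: [-24.3, -2.6, 15.2]
gripper_width: 0.0003
```

Run:
```python
from h import *
o=get_obs();print(o['tcp_pos'],o['force'],o['torque'])
p,d=snap('top');b,_=snap('scene')
print(p[145:149,198:212].astype(int).sum(2)); print(p[143:149,181:186].astype(int).sum(2))
print(p[160:174:2,203:212,0])
save('s8.png',np.hstack([p[130:190,165:245],b[130:190,235:315]]),5)
```

```text
[ 0.54885203 -0.09851295  0.09343314] [-24.28992849  -2.56309436  15.16518293] [-0.44852805  4.18339653 -0.02791347]
[[ 32  39  76  83  81  77  78  46 115 533 654 642 631 638]
 [ 52  56  82  77  72  71  79  48 107 532 651 644 634 631]
 [ 68  82  81  80  83  85  73  50 107 531 654 640 635 633]
 [ 70  80  85  78  80  82  76  46 109 536 660 646 638 636]]
[[ 47  53  41  34  48]
 [242 246  87  46  44]
 [452 459 158  40  36]
 [453 459 172  31  35]
 [449 450 162  27  37]
 [446 454 160  32  46]]
[[232 234 240 156 155 204 208 205 203]
 [236 240 244 154 149 186 187 185 184]
 [158 145 150 121 146 177 175 173 173]
 [138 140 135  81 150 187 189 186 185]
 [ 80  81  79  84 160 202 200 197 197]
 [ 84  81  82  81 122 202 205 202 202]
 [102 104 101  97 117 153 159 158 156]]
```

View pics/s8.png

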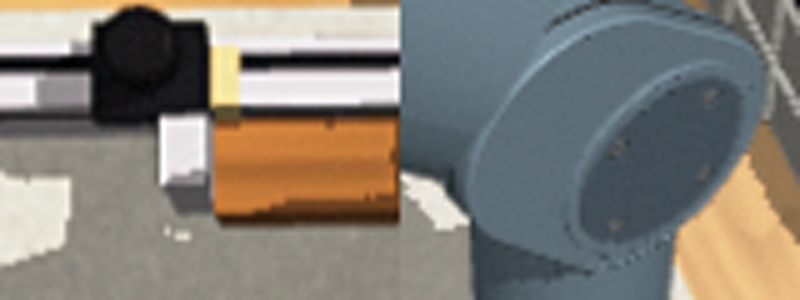

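s8: the batten end at (212,120–215) lies against the block's face, its back is against the fence, and the stop has not moved. The forces are steady, so I'm handing in.

```bash
python3 -c "
from h import *
print(get_obs()['force']);print(hand_in())"
```

```text
[-22.70150403  -2.14571149  14.10790474]
the job is handed in; nothing more can be done
None
```

The stop is on the pencil line, and the batten is held against the stop, fence and bed. I handed the job in at about 22 s; no verdict was reported.

- **Stop:** I slid it by its knob about 128 mm. The first go measured about 1.8 mm short, so I regripped and corrected it. The last checks put the face within about 0.6 mm of the line, depending on which edge I measured. The carriage had not moved after the batten was in.
- **Batten:** I gripped it, squared it and slid it along until it met the stop. The contact force of 5.6 N stayed below the 8 N brake. I then let go, pushed it against the fence with the shut fingers, and eased its end onto the stop again.
- **Final hold:** The shut fingers push on the batten's front side with about 23 N towards the fence and 14 N down. The down force comes from friction on that side, not from pressing on the top. The fingers are about 186 mm from the blade's line on the stop's side, and the force held steady for the last second.

**Checks that disagreed or were left open:**
- Near the arm, the batten's front and back edges gave inconsistent slopes in the picture, probably from shadow. That it lies flat along the fence therefore rests on the contact force and the look of the last picture.
- The last picture puts the batten's end about 1 mm past the stop face, which I took as measuring error.
- I did not re-measure the offcut and tape measure at the end. The arm never came near them, and they look unmoved where the later pictures show them.

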